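# Bring the swinging heat lamp to rest over the pastries

## Task

Slide the hanging heat lamp along its rail by the black carriage handle, out of its red parking catch, and stop it centred over the plate of pastries (not the empty plate), with its swing killed so that it hangs practically still there for several seconds; then let go of the handle. The catch lets go with a jerk and the lamp would swing on by itself for over a minute, so calm it by how you move the carriage: the lamp is hot and must not be touched or swung wildly, and everything else on the counter stays where it is.

Things in the scene. Friction and masses are not known exactly. Their poses are not given: they have to be found in the camera images.
- gantry: Fixed dark steel food-warmer gantry: two posts 800 mm apart carry a straight rail, centre 467 mm up (top 478 mm). Origin on the counter midway between the posts, under the rail; its y axis runs along the rail (to the robot's left, up to 0.1 rad off), x points away from the robot, z up.
- catch (a point): Middle of the fixed red parking catch at the rail's right end (y = -270 mm in the gantry frame): two lips 36 mm apart, tops 120 mm above the counter; the lamp's tip ball hangs between them at the start. It frees the tip only after the carriage has been pulled about 80 to 100 mm; the lamp, then leaning back 0.22 to 0.25 rad, is let go abruptly.
- carriage (a joint): Position (m) of the aluminium carriage along the rail, growing along the gantry's +y; about 0 when parked (the lamp pivot is then at y = -270 mm in the gantry frame), stops at -0.02 and 0.56. Mass 0.5 kg; nominal rail friction 2 N plus 1 N per m/s, so it stays where it is left.
- grip (a point): Middle of the carriage's black handle, about 312 mm above the counter, 200 mm from the rail towards the robot. Upright block 40 mm (gantry x) x 24 mm (along the rail) x 66 mm high; its top is 24 mm above this point, its foot 42 mm below, where a 12 mm bar leads to the carriage. Grip from above, fingers either side of the 24 mm. Axes as the gantry's.
- lamp (a joint): Swing angle (rad) of the lamp about its pivot on the carriage; it swings only along the rail. 0 = plumb, positive with the shade displaced to the gantry's +y. Behaves as a pendulum of 0.68 m: angle'' = -(9.81 angle + carriage acceleration) / 0.68, period 1.65 s nominal (1.53 to 1.81 s, hidden counterweight); decay time over 60 s.
- lamp_pivot (a point): The lamp's pivot on the carriage, 450 mm above the counter on the rail line. The lamp (0.95 kg in all): copper dome shade 140 mm across, 90 mm high, rim 160 mm above the counter, on a brass rod that carries a brass counterweight (44 x 50 mm) above the rail, up to 585 mm above the counter.
- lamp_tip (a point): Centre of the 16 mm brass tip ball at the lamp's lower end, 330 mm from the pivot, on the shade's axis, 120 mm above the counter when plumb.
- pastry_plate: Loose green plate 150 mm across and 16 mm high with three croissants on it (about 55 mm high in all), on the counter below the rail: the target. Origin at the centre of its underside.
- empty_plate: Loose white plate 150 mm across and 16 mm high, empty, also below the rail; the two plates swap places. Origin at the centre of its underside.
- mug: Blue mug, 80 mm across, 90 mm high; leave it. Origin under its centre.
- pepper_mill: Dark wooden pepper mill, 56 mm across, 170 mm high; leave it. Origin under its centre.
- jam_jar: Amber jam jar with red lid, 68 mm across, 90 mm high; leave it. Origin under its centre.
- bowl: Terracotta bowl, 150 mm across, 65 mm high; leave it. Origin under its centre.
- spatula: Kitchen spatula lying on the counter; leave it. Origin under its middle.
Mind the look-alikes: they are no part of the job. Of the things that look like the pastry_plate, the larger one is meant.

How it is judged:
On the way, in this order (a step that is already met when the one before it is completed fails the run):
1. the lamp is pulled out of its parking catch (value of joint carriage above 0.12 m), for 0.1 s.
2. the lamp hangs almost still over the pastry plate for 3 s (tip within 30 mm of its centre, swing within 0.06 rad) (horizontal distance between lamp_tip and pastry_plate below 0.03 m and value of joint lamp between -0.06 and 0.06 rad), for 3 s.
At the end, for the whole second after the job is handed in: The handle is released; the lamp's tip stays within 30 mm horizontally of the pastry plate's centre and its swing within 0.06 rad of plumb, with the carriage at rest (all of step 2 and velocity of joint carriage between -0.02 and 0.02 m/s and contact force between the fingers and carriage below 0.1 N); the robot touches nothing.
It fails at once if the hot lamp is touched (contact force between any of the arm, the fingers and lamp above 0.5 N).
It fails at once if the lamp swings wildly (over 0.5 rad) (value of joint lamp above 0.5 rad or value of joint lamp below -0.5 rad).
It fails at once if a plate or another thing on the counter is moved more than 20 mm (distance of any of pastry_plate, empty_plate, mug, pepper_mill, jam_jar, bowl, spatula from where it was at the start of the episode above 0.02 m).
It also fails if it takes over 48 s, if anything falls off the work surface, if the arm or the gripper's body presses on something with over 40 N, if the wrist force passes 120 N, or if a joint passes its speed limit or range.

## Robot

A 7-joint arm with a two-finger parallel gripper is mounted at the origin on the work surface. World frame = base frame: x ahead of the robot, y to its left, z up, the work surface at z = 0. Lengths are in m, angles in rad, forces in N, time in s.
With the tool pointing down it reaches from about 0.425 to 0.95 m from the base axis. Payload 4.7 kg.
Tool frame: the origin (TCP) lies on the centre line of the jaws, within the pads' length; the fingertips stand robot.nose_length ahead of it and the grasp point (between the pads) lies 8 mm behind it (robot.nose_length is the distance from the TCP to the fingertips, in m); z points along the fingers, y is the line along which they close (so a half turn about z gives the same grasp; the last joint's range is limited). The gripper opens to 85 mm and grips with 20 to 120 N. Pads are 22 mm wide; open, the fingers measure 114 mm over their backs; the gripper's body (76 mm by 85 mm) begins 54 mm behind the grasp point. The pads swing forward as they close: fully open they stand 13 mm farther back than shut.
Start: joints at [-1.303, 0.469, -0.049, 1.532, 0.024, 1.141, -0.082], TCP at [0.197, 0.646, 0.242] pointing down, gripper open.
Joint ranges: [-2.59, 2.59], [-0.33, 1.99], [-1.39, 1.29], [0.1, 2.45], [-1.04, 4.18], [0.21, 1.99], [-2.66, 2.66]. Speed limits (rad/s): [2.57, 2.57, 3.14, 3.14, 3.14, 3.14, 3.14].

## Interface

Orientations are given as [roll, pitch, yaw] about the fixed x, y, z axes, in that order (R = Rz(yaw) Ry(pitch) Rx(roll)).
In Python, from plant import robot gives the robot as it stands. Calls block until the motion is done:
- robot.goto(position, orientation): joint-space move of the TCP to a pose.
- robot.move_straight(position, vel=0.15, attitude=None, contact_N=None): straight line of the TCP; attitude=None keeps the orientation; vel is the mean speed in m/s. With contact_N (N) it stops when the force on the tool has changed by that much, and returns True; else False.
- robot.move_joints(angles): joint-space move.
- robot.grip(opening, strength=None): opening from 0.0 (shut) to 1.0 (fully open); strength is the grip in N (None keeps the last); returns when the fingers have stopped.
- robot.sleep(seconds).
- robot.inverse_kinematics(position, orientation): joint angles nearest the present ones, or None.
- robot.sense(): the state.
- robot.grab_frame(name): name is "side" or "top"; returns a dict with "image" (480x640x3 uint8, red, green, blue), "range_z" (480x640 float32, m along the optical axis (not along the pixel's ray), 0 where there is no reading), "fx", "fy", "cx", "cy" (pixels), "dist_coeffs" ([k1, k2, p1, p2, k3] as OpenCV has them; the pictures are not rectified), "R" (3x3) and "t" (3): a world point X has camera coordinates R X + t. Camera axes: x right, y down, z forward; pixel columns grow to the right and rows downward; lengths in m; the calibration is good to about 2 mm. A picture is of the moment at which its call begins.
A pose or a line that the arm cannot do raises robot.IKError and nothing moves.
- robot.close_job(): hands the job in; it is judged then, once.
The state is a dict: "t": time; "joint_pos": joint angles; "joint_velocities": joint speeds; "effort": joint torques, N m; "tcp_pos": TCP position; "tcp_rot": TCP orientation; "wrist_force": force on the tool from outside, world axes, zero at the start; "torque": the same for the moment, N m; "opening": opening from 0.0 (shut) to 1.0 (fully open); "gripper_force": force on a finger pad.
Only numpy, scipy, OpenCV 4.12 (cv2) and the standard library are available. Lean on these libraries where they do the work, as an engineer would, in place of code of your own. Each camera call takes 0.05 s, during which the arm holds its last target. There are 200 camera calls.

## Working session

There is one attempt and no reset: what is moved stays moved. The work goes in short steps, each a Python script; the robot and the scene stay as the last script left them, time stands still between calls to the robot, and variables do not carry over. Pictures are saved under pics/ and viewed, at most 10 in all, crops included, and the job is handed in when it is done.

```bash
ls; mkdir -p pics
python3 - <<'E'
from plant import robot
import cv2,numpy as np,pickle
for n in("side","top"):
    f=robot.grab_frame(n); pickle.dump(f,open(f'{n}.pkl','wb'))
    cv2.imwrite(f'pics/{n}0.png',f['image'][:,:,::-1])
    print(n,f['fx'],f['R'],f['t'],f['dist_coeffs'])
s=robot.sense();print(s['t'],s['tcp_pos'],s['tcp_rot'],robot.nose_length)
E
```

```text
pics
side 617.8331308406462 [[-0.82291759 -0.56800305  0.01338578]
 [-0.32824927  0.45607052 -0.82719532]
 [ 0.4637446  -0.68510745 -0.56175504]] [0.42927371 0.37656985 1.52360679] [-0.13110018  0.          0.          0.          0.        ]
top 521.1433060465563 [[ 0.02899716 -0.99948666 -0.01362264]
 [-0.99054506 -0.02690424 -0.13452374]
 [ 0.13408818  0.01739465 -0.99081673]] [0.01025776 0.55401212 1.53778804] [0.02087796 0.         0.         0.         0.        ]
0.1 [0.19724275 0.64500637 0.24136179] [-3.13981015e+00  4.08133670e-05  2.84480011e+00] 0.011
```

View pics/side0.png

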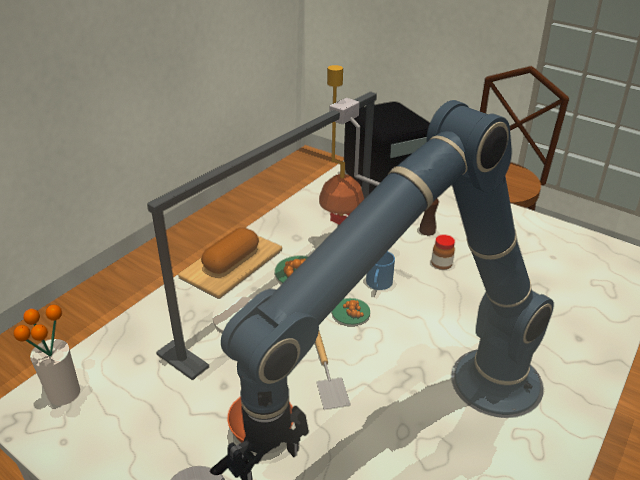

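View pics/top0.png

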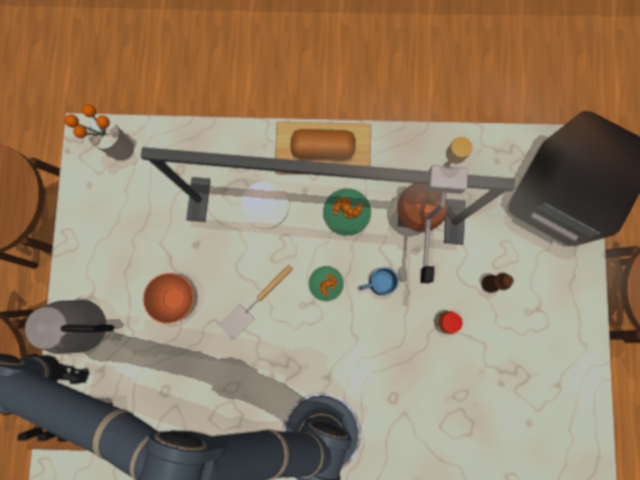

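The side view shows the gantry, the lamp in the red catch and two green plates. In the top view:
- The larger pastry plate is at (347,212) and the small look-alike at (326,283).
- The empty plate is at (265,204).
- The handle is at (428,274) and the carriage at (448,178).
- The counterweight is at (460,150).
- The rail runs from (145,154) to (512,184).

```bash
cat > h.py <<'E'
import numpy as np,cv2
def K(f): return np.array([[f['fx'],0,f['cx']],[0,f['fy'],f['cy']],[0,0,1.]])
def at_z(f,uv,z):
    d=np.append(cv2.undistortPoints(np.array([[uv]],float),K(f),np.array(f['dist_coeffs'])).ravel(),1)
    R=np.array(f['R']);c=-R.T@f['t'];r=R.T@d
    return c+r*(z-c[2])/r[2]
def cloud(f):
    v,u=np.mgrid[:480,:640]
    p=cv2.undistortPoints(np.stack([u,v],-1).reshape(-1,1,2).astype(float),K(f),np.array(f['dist_coeffs'])).reshape(480,640,2)
    Z=f['range_z'][...,None]
    return (np.concatenate([p*Z,Z],-1)-f['t'])@np.array(f['R'])
E
python3 - <<'E'
import pickle
from h import *
f=pickle.load(open('top.pkl','rb'));P=cloud(f);im=f['image'];hsv=cv2.cvtColor(im,cv2.COLOR_RGB2HSV)
m=cv2.inRange(hsv,(55,90,40),(90,255,255))
n,l,st,c=cv2.connectedComponentsWithStats(m)
for i in range(1,n):
    if st[i,4]>200:
        cn=max(cv2.findContours((l==i).astype(np.uint8),cv2.RETR_EXTERNAL,cv2.CHAIN_APPROX_NONE)[0],key=cv2.contourArea)
        (x,y),r=cv2.minEnclosingCircle(cn); e=cv2.fitEllipse(cv2.convexHull(cn))
        print('green',st[i],x,y,r,e,at_z(f,(x,y),.014),at_z(f,e[0],.014), 'D',np.linalg.norm(at_z(f,(x-r,y),.014)-at_z(f,(x+r,y),.014)))
for n_,uv,z in [('railL',(145,154),.478),('railR',(512,184),.478),('footL',(199,200),.01),('footR',(454,222),.01),('handle',(428,272),.336),('cw',(460,147),.585)]:
    print(n_,at_z(f,uv,z),P[uv[1],uv[0]])
# rail top from depth
s=(abs(P[...,2]-.478)<.006)&(P[...,0]>.55)&(im.max(2)<110)
q=P[s];print(len(q)); 
vx,vy,x0,y0=cv2.fitLine(q[:,:2].astype(np.float32),cv2.DIST_HUBER,0,.01,.01).ravel();d=np.array([vx,vy])*np.sign(vy)
t=(q[:,:2]-[x0,y0])@d;print('dir',d,'yaw',np.arctan2(-d[0],d[1]),t.min(),t.max(),np.array([x0,y0])+d*(t.min()+t.max())/2)
w=P[255:295,415:445];s=(abs(w[...,2]-.336)<.008);print('handle top',s.sum(),w[s].mean(0),w[s].min(0),w[s].max(0))
w=P[135:165,445:480];s=(w[...,2]>.57);print('cw',s.sum(),w[s].mean(0),w[s].max(0))
w=P[160:195,425:475];s=(w[...,2]>.48)&(w[...,2]<.53);print('carr',s.sum(),w[s].mean(0),w[s].min(0),w[s].max(0))
cv2.imwrite('pics/crop.png',cv2.resize(im[130:300,300:520,::-1],None,fx=3.5,fy=3.5))
E
```

```text
green [ 324  190   46   44 1080] 346.5 211.5 22.770694732666016 ((346.5259094238281, 211.57424926757812), (44.37714767456055, 45.46974563598633), 93.0894546508789) [ 0.66130029 -0.06122289  0.014     ] [ 0.66106881 -0.06130795  0.014     ] D 0.14068607120172064
green [310 267  32  33 538] 325.5390319824219 283.085693359375 16.284936904907227 ((325.6131286621094, 283.07830810546875), (32.26018142700195, 32.385963439941406), 153.60250854492188) [ 0.4384265  -0.00238941  0.014     ] [ 0.43845525 -0.00261369  0.014     ] D 0.09888443463019585
railL [0.68612076 0.407229   0.478     ] [0.68723331 0.40855178 0.47437503]
railR [ 0.63831102 -0.40364094  0.478     ] [ 0.63829469 -0.40361876  0.47806179]
footL [0.6864056  0.39892317 0.01      ] [0.68134941 0.39303851 0.03333699]
footR [ 0.63776313 -0.39253537  0.01      ] [ 0.63342043 -0.38678974  0.03334345]
handle [ 0.45271313 -0.24908235  0.336     ] [ 0.45240627 -0.24839465  0.33950764]
cw [ 0.68348469 -0.26367823  0.585     ] [ 0.68354644 -0.26372566  0.58481662]
3681
dir [0.06399614 0.99795014] yaw -0.0640399 -0.44008985860090893 0.3848072335135579 [0.6631055  0.00421201]
handle top 162 [ 0.44897873 -0.25180428  0.33521328] [ 0.42884943 -0.2649535   0.32840272] [ 0.46780716 -0.23986774  0.34109587]
cw 422 [ 0.6775085  -0.2610384   0.59807856] [ 7.08500470e-01 -1.59151340e-03  1.59833363e+00]
carr 864 [ 0.64707869 -0.26387841  0.48704746] [ 0.6211008  -0.31838952  0.48004399] [ 0.6833179  -0.21380158  0.49358516]
```

View pics/crop.png

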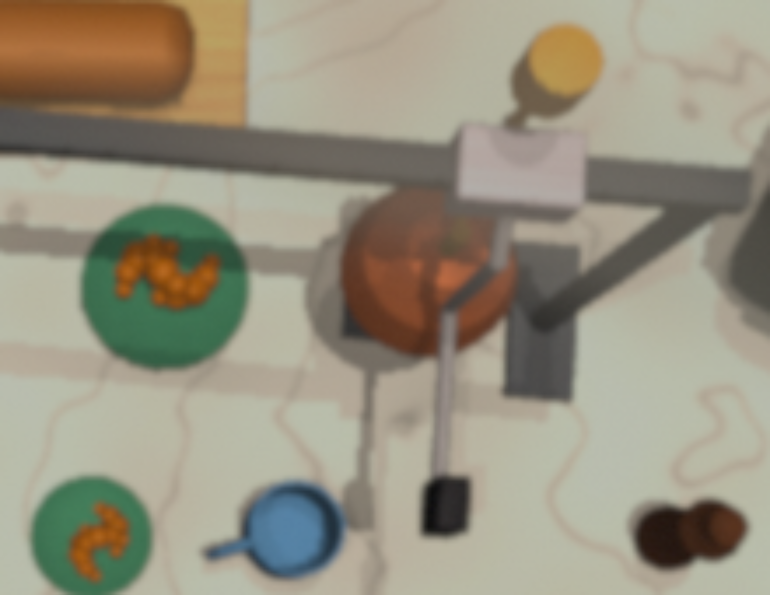

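The crop confirms the handle top at about (427,274), with the lamp on the rail line. The pose checks agree:

| Quantity | Value |
|---|---|
| Gantry yaw | −0.064 |
| Pivot | (0.645, −0.266) |
| Handle | (0.448, −0.2525) |
| Pastry plate | (0.661, −0.061) |
| Carriage travel needed | about 0.205 m |

Run:
```python
from plant import robot
from h import *
o=[np.pi,0,np.pi-.064]
robot.move_straight([.197,.645,.46],vel=.3)
robot.goto([.145,.47,.46],o); print(robot.sense()['t'])
robot.goto([.44,.17,.46],o); print(robot.sense()['t'])
robot.goto(list(hp(0,.40)),o)
f=robot.grab_frame('top'); cv2.imwrite('pics/top1.png',f['image'][:,:,::-1])
s=robot.sense(); print(s['t'],s['tcp_pos'],s['tcp_rot'],np.round(s['joint_pos'],2))
```

```text
1.7333
3.2833
4.9083 [ 0.44889912 -0.25109151  0.39994102] [ 3.14132812e+00 -4.06108173e-05  3.08050438e+00] [-0.49  0.12  1.05  1.71 -0.11  1.37  2.08]
```

View pics/top1.png

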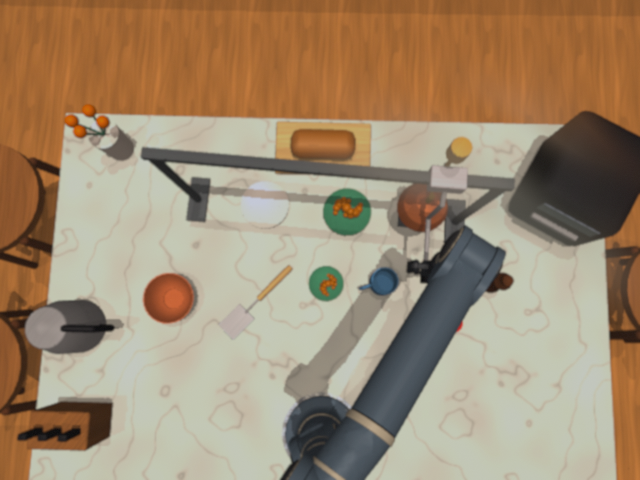

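The arm is poised above the handle, with the gripper at (420,268). The counterweight is still clearly visible at (460,148), so I can track the swing from the top camera. Next I'll grip and pull.

```bash
cat >> h.py <<'E'
def lamp(f,tcp):
    """(lamp angle from counterweight top face, point count)"""
    P=cloud(f); im=f['image'].astype(int)
    m=(P[...,2]>.565)&(P[...,2]<.6)&(P[...,0]>.63)&(im[...,0]-im[...,2]>60)
    q=P[m]; return (-((q.mean(0)-tcp)@d)/.135 if len(q)>20 else np.nan), len(q)
def watch(robot,n):
    out=[]; tcp=np.array(robot.sense()['tcp_pos'])
    for _ in range(n):
        t=robot.sense()['t']; f=robot.grab_frame('top'); out.append((t,*lamp(f,tcp)))
    return np.array(out)
from scipy.optimize import curve_fit
def fit(o,w=None):
    o=o[np.isfinite(o[:,1])]
    if w is None:
        g=lambda t,c,a,b,w:c+a*np.cos(w*t)+b*np.sin(w*t); p0=[0,.1,.1,3.8]
        best=min((curve_fit(g,o[:,0]-o[0,0],o[:,1],[0,.1*np.cos(k),.1*np.sin(k),3.8]) for k in range(6)),key=lambda r:np.sum((g(o[:,0]-o[0,0],*r[0])-o[:,1])**2))[0]
        c,a,b,w=best; res=np.std(g(o[:,0]-o[0,0],*best)-o[:,1])
    else:
        t=o[:,0]-o[0,0];A=np.c_[np.ones(len(t)),np.cos(w*t),np.sin(w*t)]
        (c,a,b)=np.linalg.lstsq(A,o[:,1],rcond=None)[0];res=np.std(A@[c,a,b]-o[:,1])
    # theta = c + Re(Z exp(i w (t-t0)))
    return dict(c=c,Z=complex(a,-b),w=w,t0=o[0,0],res=res)
E
python3 - <<'E'
from plant import robot
from h import *
print(robot.move_straight(list(hp(0)),vel=.12,contact_N=15))
robot.grip(0.0,strength=60)
s=robot.sense();print(s['t'],s['tcp_pos'],s['opening'],s['gripper_force'],np.array(s['tcp_pos'])@d)
print(watch(robot,2))
if 0.15<s['opening']<.4:
    t0=robot.sense()['t']; robot.move_straight(list(hp(.2044)),vel=.06); s=robot.sense(); print(t0,s['t'],s['tcp_pos'],s['wrist_force'])
    o=watch(robot,46); np.save('o1.npy',o); print(fit(o)); print(np.round(o[::3],3))
E
```

```text
False
6.425 [ 0.44820315 -0.25234948  0.30633763] 0.2776563884051256 59.518200159072876 -0.22314716118319597
[[6.42500000e+00 2.08071200e-03 3.47000000e+02]
 [6.47500000e+00 6.93813297e-04 3.51000000e+02]]
6.525 10.0833 [ 0.46078416 -0.04851494  0.30628285] [-2.38442981 -1.55884475  6.60205706]
{'c': np.float64(0.00525322576340778), 'Z': (-0.13046717283847947-0.13834696825906864j), 'w': np.float64(3.726071249083845), 't0': np.float64(10.0833), 'res': np.float64(0.0015097403533625936)}
[[ 1.0083e+01 -1.2800e-01  3.6300e+02]
 [ 1.0233e+01 -3.2000e-02  3.6300e+02]
 [ 1.0383e+01  7.2000e-02  3.5300e+02]
 [ 1.0533e+01  1.5900e-01  3.5700e+02]
 [ 1.0683e+01  1.9400e-01  3.5700e+02]
 [ 1.0833e+01  1.7600e-01  3.5400e+02]
 [ 1.0983e+01  1.0300e-01  3.5300e+02]
 [ 1.1133e+01  2.0000e-03  3.5800e+02]
 [ 1.1283e+01 -9.9000e-02  3.6100e+02]
 [ 1.1433e+01 -1.6700e-01  3.6600e+02]
 [ 1.1583e+01 -1.8100e-01  3.6800e+02]
 [ 1.1733e+01 -1.4300e-01  3.6300e+02]
 [ 1.1883e+01 -5.6000e-02  3.6100e+02]
 [ 1.2033e+01  4.7000e-02  3.5300e+02]
 [ 1.2183e+01  1.3900e-01  3.5700e+02]
 [ 1.2333e+01  1.8900e-01  3.5500e+02]]
```

```bash
cat >> h.py <<'E'
def cancel(robot,F,s0,T=.5,lag=.04,gain=1.):
    w=F['w'];L=9.81/w**2;A=abs(F['Z']);D=gain*A*L/2/(1-w*w*T*T/56)
    now=robot.sense()['t']; k=np.angle(F['Z'])
    tp=F['t0']-k/w            # a positive peak
    while tp-T/2-lag<now+.03: tp+=2*np.pi/w
    robot.sleep(tp-T/2-lag-now); ta=robot.sense()['t']
    robot.move_straight(list(hp(s0+D)),vel=D/T); tb=robot.sense()['t']
    robot.sleep(max(0.005,ta+np.pi/w-tb)); tc=robot.sense()['t']
    robot.move_straight(list(hp(s0)),vel=D/T); te=robot.sense()['t']
    print('D',D,'start',ta,'want',tp-T/2-lag,'end',tb,'back',tc,'end',te)
    return tp,A
E
python3 - <<'E'
from plant import robot
from h import *
o=np.load('o1.npy');F=fit(o)
tp,A=cancel(robot,F,.2044)
o=watch(robot,40); np.save('o2.npy',o); G=fit(o,F['w']); print(G,abs(G['Z']))
# residual relative to the pre-move oscillation at the same phase reference
print('ratio',G['Z']*np.exp(-1j*F['w']*(G['t0']-F['t0']))/F['Z'], robot.sense()['tcp_pos'])
E
```

```text
D 0.0716223229656002 start 13.7917 want 13.790341207087902 end 14.4417 back 14.6333 end 15.2833
{'c': np.float64(0.0020111795617252454), 'Z': (-0.020575306104438838+0.004898257532221682j), 'w': np.float64(3.726071249083845), 't0': np.float64(15.2833), 'res': np.float64(0.0006583214698190654)} 0.02115032264868138
ratio (-0.0004043638206017697-0.11122195049547583j) [ 0.46082123 -0.04802094  0.30626687]
```

Run:
```python
from plant import robot
from h import *
w=3.726071; F=fit(np.load('o2.npy'),w)
cancel(robot,F,.2044,lag=.01)
o=watch(robot,35); G=fit(o,w); print(abs(G['Z']),G['c'],G['res'])
robot.sleep(1.7)
s=robot.sense();print(s['t'],np.array(s['tcp_pos'])@d); tcp=np.array(s['tcp_pos'])
robot.grip(1.0); s=robot.sense();print(s['opening'],s['gripper_force'])
robot.move_straight(list(hp(.2044,.42)),vel=.12)
o=[]
for _ in range(34):
    t=robot.sense()['t'];f=robot.grab_frame('top');o.append((t,*lamp(f,tcp)))
o=np.array(o);G=fit(o,w);print(abs(G['Z']),G['c'],G['res'],robot.sense()['t'])
P=cloud(f);q=P[(abs(P[...,2]-.487)<.006)&(P[...,0]>.6)&(f['image'].min(2)>110)];print('carriage',len(q),q.mean(0),q.mean(0)@d)
cv2.imwrite('pics/end.png',f['image'][:,:,::-1])
```

```text
D 0.007966028050834082 start 17.6167 want 17.61543851744837 end 18.2667 back 18.4583 end 19.1083
0.002697366279809076 0.005999285834762663 0.0004945644192243748
22.5583 -0.017287121671219367
1.0028773606033974 0.0
0.0021301433245313997 0.0060147843061051495 0.0005172322455274089 25.9833
carriage 774 [ 0.66027037 -0.06145197  0.48720669] -0.019068689516396557
```

View pics/end.png

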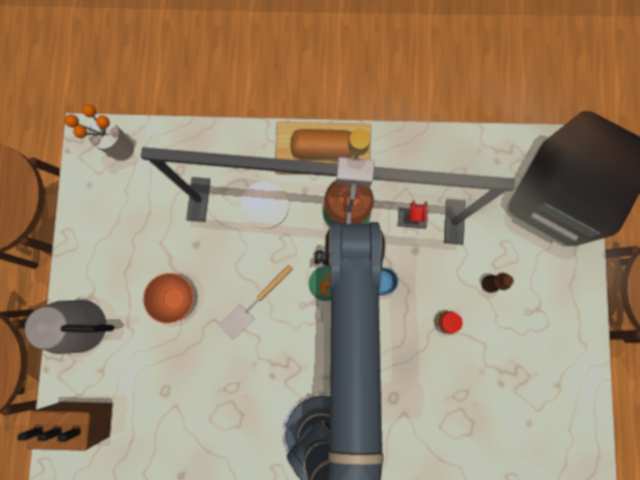

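The carriage (355,168) and shade (348,203) sit directly over the pastry plate. The residual swing is about 0.002 rad, the carriage is within 1 mm of the target and the gripper is clear of the handle.

```bash
python3 -c "
from plant import robot
print(robot.close_job())"
```

```text
the job is handed in; nothing more can be done
None
```

The job is handed in: before hand-in the lamp hung within about 1 mm of centre over the pastry plate along the rail, swinging about 0.002 rad, with the handle released and about 26 s used; the judge's verdict was not shown.

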